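# Open the combination padlock on the stock chest and hold it up

### The arm

A 6-joint arm with a two-finger parallel gripper is mounted at the origin on the work surface. World frame = base frame: x ahead of the robot, y to its left, z up, the work surface at z = 0. Lengths are in m, angles in degrees, forces in N, time in s.
With the tool pointing down it reaches from about 0.3 to 0.75 m from the base axis. Payload 8.5 kg.
Tool frame: the origin (TCP) lies at the very end of the fingers, on their centre line; the grasp point (between the pads) lies 19 mm behind it (env.tcp_to_grasp is the distance from the TCP to the grasp point, in m); z points along the fingers, y is the line along which they close (so a half turn about z gives the same grasp; the last joint's range is limited). The gripper opens to 85 mm and grips with 20 to 120 N. Pads are 22 mm wide; open, the fingers measure 114 mm over their backs; the gripper's body (76 mm by 85 mm) begins 54 mm behind the grasp point. The pads swing forward as they close: fully open they stand 13 mm farther back than shut.
Start: joints at [61.289, 21.807, 74.336, -0, 83.858, -12.336], TCP at [0.155, 0.528, 0.231] pointing down, gripper open.
Joint ranges: [-178.18, 178.18], [-50.72, 133.34], [12.68, 142.11], [-81.47, 261.47], [9.98, 163.14], [-165.26, 165.26]. Speed limits (degrees/s): [136.94, 136.94, 180, 180, 180, 180].

### API

Orientations are given as a 3x3 rotation matrix whose columns are the frame's x, y, z axes.
In Python, from rig import status, get_image, env gives the robot as it stands.
- The arm moves only by the shell command python3 -m handwheel 'ROWS' [FORCE]. ROWS is text: rows parted by semicolons, each of 7 numbers parted by spaces: the shift along the world's x, y, z in cm, then the turn, a rotation vector about the world's x, y, z in degrees, then the opening, from 0 (shut) to 1 (fully open). In form: dx dy dz wx wy wz gripper; .... A call has 1 to 8 rows; each row is the pose to reach, as a shift and turn from the pose commanded when the call began; what a row does not reach only later rows make up. A row lasts 1/12 s, in which the tool goes at most 41.7 mm and 7.16 degrees, less where a joint would pass 70% of its speed; a pose out of reach is approached as far as the arm can. A call with a gripper value outside its range is refused whole. The fingers move at their own pace and stop on an object; FORCE is the grip in N (left out, the last holds). Time passes only in rows, so rows that repeat a pose let the fingers close. It gives the time, the measured TCP pose, the force, the opening and the grip force at its end, in the units of the state.
- status.observe(): the state, without advancing time (a new reading comes with each control period).
- get_image(name): name is "scene" or "top" or "wrist"; returns a dict with "color" (400x640x3 uint8, red, green, blue), "vertical_fov" (degrees; the focal length in pixels is half the picture's height over the tangent of half this angle, whatever the lens; pixels are square), "cx", "cy" (the principal point, pixels), "xyz" and "orientation" of the camera in the world. Camera axes: x right, y down, z forward; pixel columns grow to the right and rows downward; lengths in m; the calibration is good to about 2 mm. A picture is of the moment at which its call begins. There is no depth.
- env.close_job(): hands the job in; it is judged then, once.
The state is a dict: "time_s": time; "q": joint angles; "qvel": joint speeds; "joint_efforts": joint torques, N m; "position": TCP position; "tool_rot": TCP orientation; "ft_force": force on the tool from outside, world axes, zero at the start; "wrist_torque": the same for the moment, N m; "grip_width": finger opening in m; "gripper_force": force on a finger pad.
Only numpy, scipy, OpenCV 4.12 (cv2) and the standard library are available. Lean on these libraries where they do the work, as an engineer would, in place of code of your own. Each camera call takes 0.05 s, during which the arm holds its last target. There are 200 camera calls.

### The job

The stock chest is locked with the combination padlock lying dial up on its hasp; only the last number remains to be dialled. Turn the dial, feeling its clicks, until its long line meets the mark on the lock's body and you feel it drop in and the shackle jump out a little, then pull the shackle fully open. Lift the open lock off the staple and finish holding it up, dial upwards and shackle still open, about a hand's breadth above the lid, without disturbing the other things.

Things in the scene. Friction and masses are not known exactly. Their poses are not given: they have to be found in the camera images.
- case: Grey steel chest 260 x 340 x 110 mm (x, y, z), fixed to the table. Origin at the centre of its underside, z up, front faces its -x (the robot at yaw 0). Across its flat top lies a steel hasp strap 2.5 mm thick, from x = -78 to +73 mm, y = -26 to +38 mm (knuckle 4.5 mm in radius at x = 38 mm).
- eye (a point): Centre of the hole of the staple, a solid steel eye fixed to the chest that rises through the hasp, 11 mm above the strap. The eye is 5 mm thick along the chest's x, 22 mm wide in y, 22 mm high above the strap; its 12 x 12 mm hole runs along x and the shackle's short leg goes through it.
- lock: Combination padlock (about 0.36 kg), loose, lying flat on the hasp strap (112.5 mm above the table), dial up. Origin at the centre of its underside, z up through the dial, -x towards the shackle. Its steel casing is round, 54 mm in diameter, 22 mm thick, with a square shoulder 46 mm wide on its -x side. To carry it, grip the casing across its y at the widest place, or as you like.
- shoulder (a point): Middle of the shoulder's flat face, at lock x = -27 mm, 11 mm above its underside. The two shackle legs leave it towards -x at y = +18 and -18 mm. The staple's eye stands about 4.5 mm in front of it around the short leg (+y); the long leg (-y) passes beside the eye and never leaves the body.
- dial (a joint): Turn of the dial on the lock (rad): 0 when its long white line points to the white mark on the shoulder (last number); grows anticlockwise seen from above. Starts 2 or 3 numbers above 0: turn it clockwise. Ten numbers a turn (0.628 rad each), a click at each (0.06 N m: grip the knob firmly, 30 N or more). At 0 a pin drops in: the shackle jumps out 8 mm and the dial goes no further.
- shackle (a joint): How far the shackle is drawn out towards the lock's -x (m): about 0 locked, 0.008 once it has jumped, 0.024 fully open (end stop). Locked it cannot be pulled. Unlocked it takes 1 to 5 N, the body first sliding up to the eye; it stays where left. Fully open, the short leg's end is 15 mm clear of the shoulder, so the eye stands free in the gap and the lock lifts straight up.
- knob (a point): Centre of the dial's round fluted knob, 28 mm in diameter and 14 mm tall, 32.6 mm above the lock's underside (the knob spans 25.6 to 39.6 mm; below it the dial plate, 45 mm in diameter).
- bow (a point): Middle of the shackle's bow on the rod's axis, 11 mm above the lock's underside, 80 mm from the lock's centre while shut. Rod 8 mm thick; the bow is a half circle joining two straight legs 36 mm apart (44 mm over the outside, 28 mm inside), which are straight up to 18 mm behind this point.
- spool: Bystander: wooden spool 48 mm in diameter, 43 mm tall, standing on the lid behind the lock. Origin at its underside.
- tin: Bystander: flat round metal tin 70 mm in diameter, 22 mm tall, on the lid behind the lock. Origin at its underside.
- pliers: Bystander: pliers 150 mm long, lying on the table. Origin under the middle.
- notebook: Bystander: spiral notebook 210 x 150 x 15 mm on the table. Origin at the centre of its underside.
- tumbler: Bystander: glass tumbler 68 mm in diameter, 95 mm tall, on the table. Origin at its underside.
- waxpot: Bystander: steel wax pot in a dish, 136 mm in diameter, 56 mm tall, on the table. Origin at its underside.
- brush: Bystander: brush 190 mm long lying on the table. Origin at its underside.
There are look-alikes about, which are no part of the job. Leave any green or yellow look-alike of the lock alone.

How it is judged (in metres and radians):
On the way, in this order (a step that is already met when the one before it is completed fails the run):
1. dialled to the last number on the hasp: the pin has dropped in and the shackle has jumped out (value of joint shackle above 0.0035 m and z of lock in the frame of case below 0.13 m), for 0.1 s.
2. shackle pulled open, the lock still on the hasp (value of joint shackle above 0.019 m and z of lock in the frame of case below 0.13 m), for 0.1 s.
At the end, for the whole second after the job is handed in: The robot holds the lock still (slower than 30 mm/s) in its fingers (over 1 N), its underside more than 60 mm above the lid's top, dial up within 0.45 rad, the shackle drawn out by more than 18 mm, the lock touching neither chest nor hasp (value of joint shackle above 0.018 m and z of lock in the frame of case above 0.17 m and angle between lock's own z axis and vertical below 0.45 rad and contact force between lock and the fingers above 1 N and contact force between lock and case below 0.05 N and linear speed of lock below 0.03 m/s); the arm keeps its last pose, push and grip.
It fails at once if a bystander was pushed more than 30 mm (distance of any of spool, tin, pliers, notebook, tumbler, waxpot, brush from where it was at the start of the episode above 0.03 m).
It also fails if it takes over 72 s, if anything falls off the work surface, if the arm or the gripper's body presses on something with over 40 N, if the wrist force passes 120 N, or if a joint passes its speed limit or range.

## Working session

There is one attempt and no reset: what is moved stays moved. The work goes in short steps, Python scripts to look and compute and a shell command to move; the robot and the scene stay as the last step left them, time stands still between calls to the robot, and variables do not carry over. Pictures are saved under pics/ and viewed, at most 10 in all, crops included, and the job is handed in when it is done.

```bash
mkdir -p pics; ls; cat > h.py <<'E'
from rig import status,get_image,env
import numpy as np,cv2
def cam(n):
    d=get_image(n); d['f']=200/np.tan(np.radians(d['vertical_fov']/2)); return d
def ray(d,u,v,z):
    r=np.array(d['orientation'])@np.array([(u-d['cx'])/d['f'],(v-d['cy'])/d['f'],1]); o=np.array(d['xyz'])
    return o+r*(z-o[2])/r[2]
def proj(d,p):
    c=np.array(d['orientation']).T@(np.array(p)-np.array(d['xyz'])); return c[0]/c[2]*d['f']+d['cx'],c[1]/c[2]*d['f']+d['cy']
def save(d,name): cv2.imwrite('pics/'+name,d['color'][:,:,::-1])
E
python3 - <<'E'
from h import *
for n in ('scene','top'):
    d=cam(n); save(d,n+'0.png'); print(n,d['xyz'],np.round(d['orientation'],3).tolist(),d['f'],d['cx'],d['cy'])
a=cv2.imread('pics/top0.png')
E
```

```text
pics
scene [1.03736322 0.7560412  1.37221192] [[-0.837, 0.446, -0.317], [0.547, 0.677, -0.492], [-0.004, -0.585, -0.811]] 474.25684407871427 316.7931356469075 202.45468486896232
top [0.43186867 0.01171912 1.36930825] [[0.01, -0.996, 0.09], [-1.0, -0.009, 0.009], [-0.008, -0.09, -0.996]] 468.83465779600266 324.33982116617574 197.4086396416485
```

View pics/top0.png

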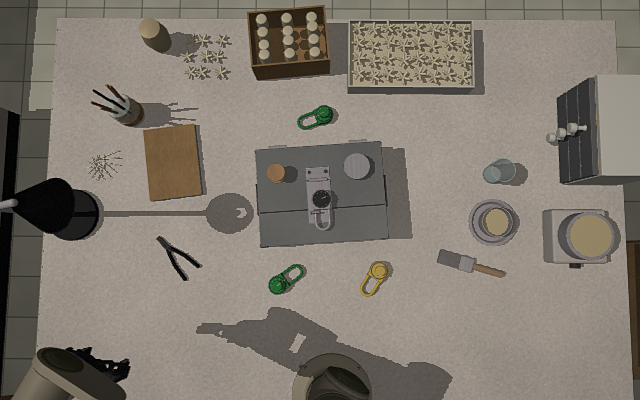

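View pics/scene0.png

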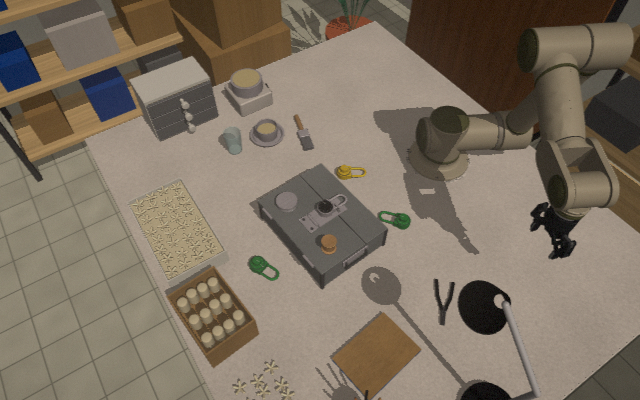

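The real lock is the steel one with a black dial at top (321,199), on the chest's hasp strap. The look-alikes are green at (316,117) and (286,279) and yellow at (375,278), all on the table. I'll confirm it in a crop.

```bash
python3 - <<'E'
from h import *
d=cam('top'); save(d,'t1.png'); s=cam('scene')
a=cv2.imread('pics/t1.png')[155:240,290:350]; b=s['color'][185:235,290:360,::-1]
A=cv2.resize(a,None,fx=7,fy=7,interpolation=cv2.INTER_CUBIC); B=cv2.resize(b,(370,264),interpolation=cv2.INTER_CUBIC)
o=np.zeros((595,795,3),np.uint8); o[:,:420]=A; o[:264,422:792]=B; cv2.imwrite('pics/c1.png',o)
# chest corners approx on lid z=.11
for u,v in ((256,150),(380,141),(387,238),(262,246),(321,199),(276,173),(357,166)): print(u,v,ray(d,u,v,.11).round(4), ray(d,u,v,.145).round(4))
E
```

```text
256 150 [0.6741 0.211  0.11  ] [0.6674 0.2055 0.145 ]
380 141 [ 0.7017 -0.1267  0.11  ] [ 0.6942 -0.1228  0.145 ]
387 238 [ 0.4386 -0.1451  0.11  ] [ 0.4384 -0.1407  0.145 ]
262 246 [0.4141 0.189  0.11  ] [0.4146 0.1841 0.145 ]
321 199 [0.5417 0.0324 0.11  ] [0.5386 0.0319 0.145 ]
276 173 [0.6114 0.1552 0.11  ] [0.6064 0.1512 0.145 ]
357 166 [ 0.6324 -0.0643  0.11  ] [ 0.6268 -0.0622  0.145 ]
```

View pics/c1.png

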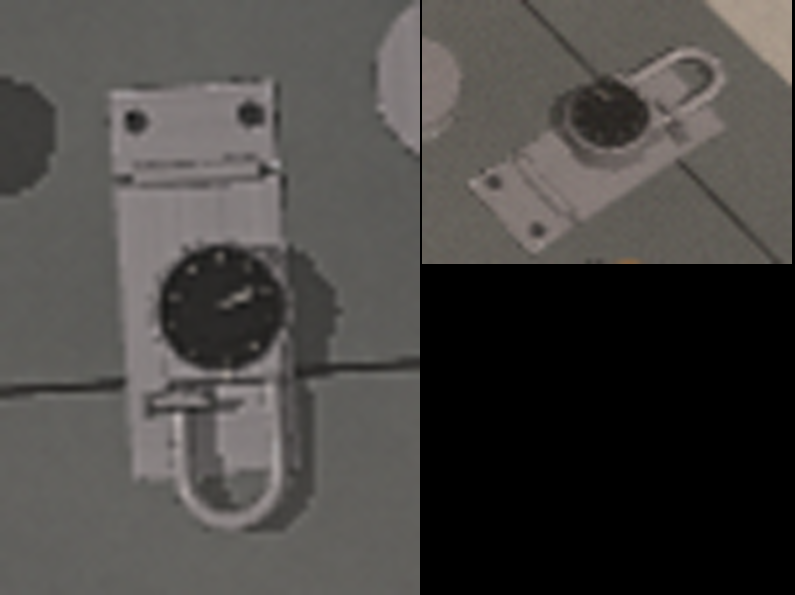

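The crop confirms it: silver casing and black dial, with the shackle through the staple's eye on the strap. The line points right and slightly up, about 110° anticlockwise from the mark, so it is 3 numbers off. Next I'll get the exact geometry.

```bash
python3 - <<'E'
from h import *
o=status.observe(); print(o['time_s'],np.round(o['position'],4),np.round(o['tool_rot'],3).tolist(),o['ft_force'],o['grip_width'],env.tcp_to_grasp)
d=cam('top'); f=lambda x,y,z: ray(d,290+(x+.5)/7-.5,155+(y+.5)/7-.5,z)
c=f(222,308,.139); b=f(228,527,.1235); m=f(228,376,.13); print('dial',c,'bowouter',b,'mark',m)
s=cam('scene'); print('scene dial', ray(s,290+187/5.286,185+113/5.286,.139))
v=c-b; print('yaw',np.degrees(np.arctan2(v[1],v[0])), np.hypot(*v[:2]))
l,r=f(135,480,.1125),f(110,92,.1125); print('strap yaw',np.degrees(np.arctan2(*(r-l)[[1,0]])))
w=cam('wrist'); print(w['xyz'],np.round(w['orientation'],3).tolist(),w['f'])
E
```

```text
0.2 [0.155  0.5276 0.231 ] [[-0.959, 0.282, -0.0], [0.282, 0.959, -0.001], [0.0, -0.001, -1.0]] [0.18694733 0.08454129 0.21654143] 0.08493519880896408 0.0187
dial [0.54027859 0.03122546 0.139     ] bowouter [0.458386   0.02834752 0.1235    ] mark [0.51526133 0.02883372 0.13      ]
scene dial [0.54061028 0.03647187 0.139     ]
yaw 2.0127073996569993 0.08194314900459108
strap yaw 4.412753164392107
[0.08315005 0.54868914 0.37466863] [[0.282, 0.917, 0.282], [0.959, -0.27, -0.083], [-0.0, 0.294, -0.956]] 276.55781996140394
```

```bash
python3 -m handwheel '2 -2.6 1 0 0 0 1; 4.8 -6.2 2 0 0 0 1; 7.2 -9.3 2 0 0 0 1; 9.6 -12.4 2 0 0 0 1; 12 -15.5 2 0 0 0 1; 14.4 -18.6 2 0 0 0 1; 16.8 -21.7 2 0 0 0 1; 19.2 -24.8 2 0 0 0 1' 40
python3 -m handwheel '2.4 -3.1 0 0 0 0 1; 4.8 -6.2 0 0 0 0 1; 7.2 -9.3 0 0 0 0 1; 9.6 -12.4 0 0 0 0 1; 12 -15.5 0 0 0 0 1; 14.4 -18.6 0 0 0 0 1; 16.8 -21.7 0 0 0 0 1; 19.2 -24.8 0 0 0 0 1'
python3 -m handwheel '0 0 0 0 0 0 1; 0 0 0 0 0 0 1; 0 0 0 0 0 0 1'
python3 - <<'E'
from h import *
w=cam('wrist'); save(w,'w1.png'); o=status.observe(); print(o['position'],o['q'],w['xyz']); print(proj(w,[.5403,.0312,.1521]), proj(w,[.5403,.0312,.139]))
E
```

```text
time_s: 1.02
position: [0.3478, 0.278, 0.2515]
tool_rot: [[-0.959, 0.282, 0.0], [0.282, 0.959, 0.0], [-0.0, 0.0, -1.0]]
ft_force: [0.3, 1.0, -0.6]
grip_width: 0.0853
gripper_force: 0.0
time_s: 1.68
position: [0.5399, 0.0298, 0.2514]
tool_rot: [[-0.959, 0.282, 0.0], [0.282, 0.959, 0.0], [-0.0, 0.0, -1.0]]
ft_force: [0.2, 0.3, 0.1]
grip_width: 0.0853
gripper_force: 0.0
time_s: 1.93
position: [0.5387, 0.032, 0.2511]
tool_rot: [[-0.959, 0.282, -0.001], [0.282, 0.959, 0.0], [0.001, 0.0, -1.0]]
ft_force: [0.6, 0.4, -0.1]
grip_width: 0.0853
gripper_force: 0.0
[0.53848111 0.03247833 0.25139207] [-9.13499680e+00  1.99637219e+01  7.38380539e+01  1.25530215e-02
  8.62166453e+01 -8.28066546e+01] [0.46687991 0.05296599 0.39474642]
(np.float64(324.17762706682936), np.float64(203.41181244951744)) (np.float64(324.1841579264589), np.float64(199.3272915070936))
```

View pics/w1.png

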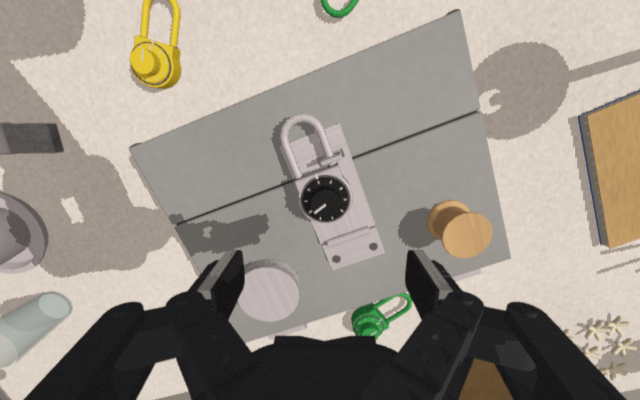

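The wrist view shows the dial centred at (325,198) as predicted, the line pointing to about (315,211), and the bow at (302,117). I'll refine these numbers.

```bash
python3 - <<'E'
from h import *
w=cam('wrist'); im=w['color']; g=im.max(2)
m=np.zeros(g.shape,np.uint8); m[165:235,290:362]=(g[165:235,290:362]<70)
n,l,st,ce=cv2.connectedComponentsWithStats(m); k=1+st[1:,4].argmax(); c=max(cv2.findContours((l==k).astype(np.uint8),0,2)[0],key=len)
(u,v),(a,b),t=cv2.fitEllipse(cv2.convexHull(c)); print('dial px',u,v,a,b); C=ray(w,u,v,.139); print('dial world',C, ray(w,u,v,.150))
# bow outer edge: ray to pixels: bow peak ; print lock yaw from leg edges
cv2.imwrite('pics/c2.png',cv2.resize(im[105:245,265:395,::-1],None,fx=4.2,fy=4.2,interpolation=cv2.INTER_CUBIC))
E
```

```text
dial px 324.20037841796875 198.93893432617188 44.05124282836914 46.86573791503906
dial world [0.53984563 0.03178914 0.139     ] [0.53669798 0.03271824 0.15      ]
```

View pics/c2.png

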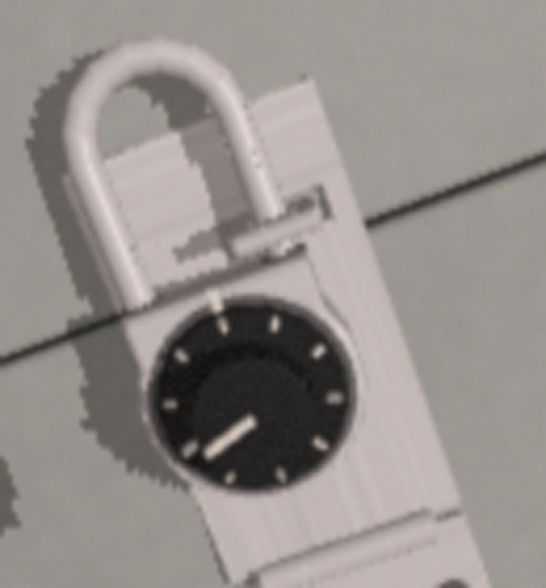

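```bash
python3 -m handwheel '0 0 -3 0 0 0 1; 0.1 0 -6 0 0 0 1; 0.1 0 -9 0 0 0 0.8; 0.1 0 -10.5 0 0 0 0.8; 0.1 0 -11 0 0 0 0.7; 0.1 0 -11 0 0 0 0.6; 0.1 0 -11 0 0 0 0.5; 0.1 0 -11 0 0 0 0.5' 60
python3 -m handwheel '0 0 0 0 0 0 0.2; 0 0 0 0 0 0 0.1; 0 0 0 0 0 0 0; 0 0 0 0 0 0 0; 0 0 0 0 0 0 0; 0 0 0 0 0 0 0'
python3 - <<'E'
from h import *
import json
d=dict(xyz=[.46688,.05297,.39475]); w=cam('wrist')
print('torque',status.observe()['wrist_torque'])
# yaw of lock from earlier picture w1 (camera at w1 pose: same orientation, shift)
w['xyz']=np.array([0.46687991,0.05296599,0.39474642])
f=lambda x,y,z: ray(w,265+(x+.5)/4.2-.5,105+(y+.5)/4.2-.5,z)
for a,b in (((78,165),(137,300)),((240,100),(270,210))):
  v=f(*b,.1235)-f(*a,.1235); print('yaw',np.degrees(np.arctan2(v[1],v[0])))
print('bow outer',f(152,42,.1235),'legs',f(107,232,.1235),f(257,165,.1235),'eye top',f(280,228,.1345))
E
```

```text
time_s: 2.7
position: [0.5406, 0.0319, 0.1429]
tool_rot: [[-0.96, 0.281, 0.003], [0.281, 0.96, -0.0], [-0.003, 0.0, -1.0]]
ft_force: [0.5, -0.5, 0.0]
grip_width: 0.0426
gripper_force: 0.0
time_s: 3.2
position: [0.5406, 0.0318, 0.1429]
tool_rot: [[-0.959, 0.282, 0.003], [0.282, 0.959, -0.0], [-0.003, 0.001, -1.0]]
ft_force: [-0.8, 1.8, 7.2]
grip_width: 0.0248
gripper_force: 58.7
torque [0.28881887 0.21323364 0.00633217]
yaw 5.400220265143743
yaw -0.8158095552917898
bow outer [0.4600902  0.03219139 0.1235    ] legs [0.49745997 0.00911684 0.1235    ] [0.49257663 0.04706262 0.1235    ] eye top [0.50631189 0.04834443 0.1345    ]
```

```bash
python3 -m handwheel '0 0 0 0 0 -6 0; 0 0 0 0 0 -12 0; 0 0 0 0 0 -18 0; 0 0 0 0 0 -24 0; 0 0 0 0 0 -30 0; 0 0 0 0 0 -36 0; 0 0 0 0 0 -42 0; 0 0 0 0 0 -48 0' 70
python3 -c "
from rig import *;o=status.observe();print(o['wrist_torque'],o['ft_force'])"
python3 -m handwheel '0 0 0 0 0 -6 0; 0 0 0 0 0 -12 0; 0 0 0 0 0 -18 0; 0 0 0 0 0 -24 0; 0 0 0 0 0 -30 0; 0 0 0 0 0 -36 0; 0 0 0 0 0 -42 0; 0 0 0 0 0 -48 0'
python3 - <<'E'
from h import *
o=status.observe();print(o['wrist_torque'],o['ft_force'])
E
```

```text
time_s: 3.92
position: [0.5407, 0.032, 0.1429]
tool_rot: [[-0.428, 0.904, 0.003], [0.904, 0.428, 0.0], [-0.001, 0.003, -1.0]]
ft_force: [-0.4, 2.7, 6.7]
grip_width: 0.0245
gripper_force: 69.5
[0.39756086 0.10600154 0.00465452] [-0.3662172   2.71477561  6.68454905]
time_s: 4.58
position: [0.5409, 0.0315, 0.1429]
tool_rot: [[0.385, 0.923, 0.004], [0.923, -0.385, -0.001], [0.001, 0.004, -1.0]]
ft_force: [0.1, 0.0, 6.1]
grip_width: 0.0248
gripper_force: 69.4
[ 0.00979643 -0.04810134  0.01785284] [0.060729   0.01920224 6.07690507]
```

```bash
python3 -m handwheel '0 0 0 0 0 -3 0; 0 0 0 0 0 -6 0; 0 0 0 0 0 -9 0; 0 0 0 0 0 -12 0; 0 0 0 0 0 -12 0'
python3 - <<'E'
from h import *
o=status.observe();print(o['wrist_torque'],o['ft_force'])
E
python3 -m handwheel '0 0 0 0 0 -2 0; 0 0 0 0 0 -4 0; 0 0 0 0 0 -6 0;  0 0 0 0 0 -6 0'
python3 - <<'E'
from h import *
o=status.observe();print(o['wrist_torque'],o['ft_force']); d=cam('top')
cv2.imwrite('pics/c3.png',cv2.resize(d['color'][175:240,290:350,::-1],None,fx=7,fy=7,interpolation=cv2.INTER_CUBIC)); save(cam('wrist'),'w3.png')
E
```

```text
time_s: 5.0
position: [0.541, 0.0315, 0.1429]
tool_rot: [[0.567, 0.824, 0.004], [0.824, -0.567, -0.001], [0.002, 0.003, -1.0]]
ft_force: [-0.0, -0.8, 6.0]
grip_width: 0.0243
gripper_force: 69.3
[ 0.0431469  -0.0554394   0.00420625] [-4.98430922e-03 -7.84714601e-01  6.02181989e+00]
time_s: 5.33
position: [0.541, 0.0315, 0.1429]
tool_rot: [[0.649, 0.761, 0.004], [0.761, -0.649, -0.001], [0.002, 0.003, -1.0]]
ft_force: [0.7, 0.3, 5.5]
grip_width: 0.0242
gripper_force: 69.3
[ 0.02669405 -0.10053851  0.04476775] [0.71331581 0.34887175 5.46052441]
```

```bash
for i in 1; do python3 -m handwheel '0 0 0 0 0 -2 0; 0 0 0 0 0 -4 0; 0 0 0 0 0 -6 0;  0 0 0 0 0 -6 0'
python3 -c "
from rig import *;o=status.observe();print(o['wrist_torque'])"; done
python3 - <<'E'
from h import *
d=cam('top')['color']; a=cv2.imread('pics/t1.png')[:,:,::-1]
o=np.hstack([cv2.resize(x[175:240,290:350,::-1],None,fx=6.5,fy=6.5,interpolation=cv2.INTER_CUBIC) for x in (a,d)]); cv2.imwrite('pics/c4.png',o); save(cam('wrist'),'w4.png')
E
```

```text
time_s: 5.77
position: [0.541, 0.0315, 0.1429]
tool_rot: [[0.725, 0.689, 0.004], [0.689, -0.725, -0.001], [0.002, 0.003, -1.0]]
ft_force: [0.9, -0.1, 5.0]
grip_width: 0.0248
gripper_force: 69.4
[ 0.00666661 -0.1238564   0.05061578]
```

View pics/c4.png

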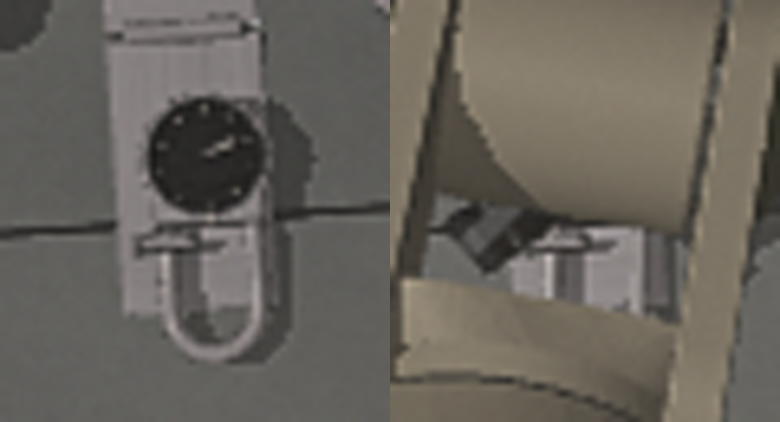

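The arm hides the bow here. I'll turn a little more against the stop, then release and look.

```bash
python3 -m handwheel '0 0 0 0 0 -3 0; 0 0 0 0 0 -6 0; 0 0 0 0 0 -9 0;  0 0 0 0 0 -9 0'
python3 -c "
from rig import *;o=status.observe();print(o['wrist_torque'])"
python3 -m handwheel '0 0 0 0 0 0 0.5; 0 0 0 0 0 0 0.6; 0 0 0 0 0 0 0.6; 0 0 2 0 0 0 0.7; 0 0 5 0 0 -6 1; 0 0 8 0 0 -12 1; 0 0 10 0 0 -18 1; 0 0 11 0 0 -24 1'
python3 -m handwheel '0 0 0 0 0 -4 1; 2 0 0 0 0 -8 1; 2 0 0 0 0 -8 1'
python3 - <<'E'
from h import *
w=cam('wrist'); save(w,'w5.png'); p=[round(x) for x in proj(w,[.50,.031,.13])]; print(p,w['xyz'],status.observe()['position'])
np.savez('w5.npz',o=w['orientation'],x=w['xyz'])
u,v=p; cv2.imwrite('pics/c5.png',cv2.resize(w['color'][max(0,v-65):v+65,u-80:u+80,::-1],None,fx=4.5,fy=4.5,interpolation=cv2.INTER_CUBIC))
E
```

```text
time_s: 6.2
position: [0.5406, 0.0305, 0.1429]
tool_rot: [[0.824, 0.566, 0.002], [0.566, -0.824, -0.003], [0.0, 0.004, -1.0]]
ft_force: [-1.8, -6.2, 6.9]
grip_width: 0.0247
gripper_force: 69.5
[-0.91559207  0.39556329  0.39318683]
time_s: 6.87
position: [0.5407, 0.0318, 0.2544]
tool_rot: [[0.984, 0.18, 0.005], [0.18, -0.984, -0.0], [0.004, 0.001, -1.0]]
ft_force: [0.5, 0.0, -0.8]
grip_width: 0.0853
gripper_force: 0.0
time_s: 7.12
position: [0.5617, 0.0316, 0.2512]
tool_rot: [[0.999, 0.043, 0.001], [0.043, -0.999, 0.0], [0.001, -0.0, -1.0]]
ft_force: [0.1, -0.3, 0.3]
grip_width: 0.0855
gripper_force: 0.0
[323, 251] [0.63669976 0.03468351 0.39484536] [0.56062403 0.03175368 0.25090893]
```

View pics/c5.png

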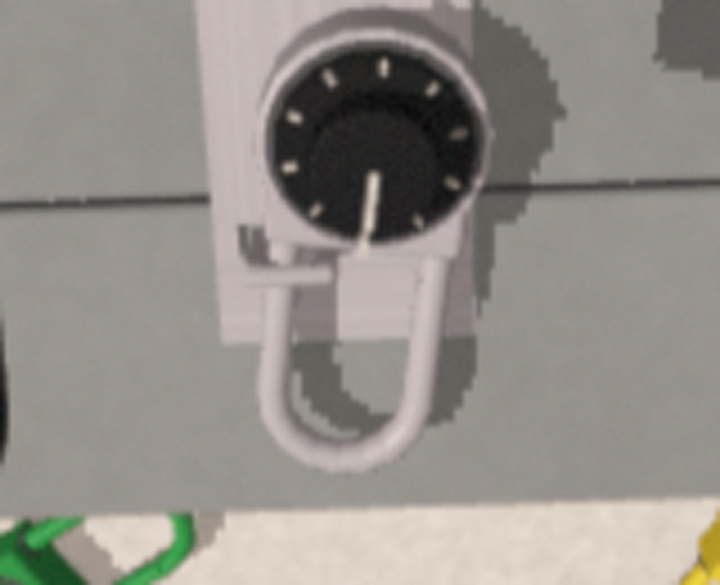

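The line at (370,215) in the crop meets the mark, and the stop gave 0.39 N m. Next I'll measure where the shackle is.

```bash
python3 - <<'E'
from h import *
w=cam('wrist'); 
f=lambda x,y,z: ray(w,243+(x+.5)/4.5-.5,186+(y+.5)/4.5-.5,z).round(4)
print('dial',f(378,138,.139),'bow out',f(341,471,.1235),'mark',f(365,248,.131),'legs',f(275,330,.1235),f(425,330,.1235),'legs2',f(283,255,.1235),f(438,260,.1235),'eye',f(290,268,.1345))
E
```

```text
dial [0.5418 0.0288 0.139 ] bow out [0.4462 0.0334 0.1235] mark [0.5116 0.0303 0.131 ] legs [0.4853 0.051  0.1235] [0.4869 0.0146 0.1235] legs2 [0.5054 0.0496 0.1235] [0.5058 0.0126 0.1235] eye [0.5075 0.0473 0.1345]
```

The shackle has jumped out: dial to outer bow is 95 mm, against 82 mm measured in the top view while it was shut. Now I'll grip the two legs from outside, ahead of the eye.

```bash
python3 -m handwheel '-3 0 0 0 0 -3 1; -6 0.1 0 0 0 -6 1; -8.1 0.1 -2 0 0 -6 1; -8.1 0.1 -5.5 0 0 -6 1; -8.1 0.1 -9 0 0 -6 1; -8.1 0.1 -11.5 0 0 -6 0.9; -8.1 0.1 -12.5 0 0 -6 0.8; -8.1 0.1 -12.5 0 0 -6 0.8' 40
python3 -m handwheel '0 0 -0.3 0 0 0 0.7; 0 0 -0.6 0 0 0 0.7; 0 0 -0.6 0 0 0 0.7'
python3 -c "
from rig import *;o=status.observe();print(o['position'],o['ft_force'],o['grip_width'])"
```

```text
time_s: 7.88
position: [0.4772, 0.033, 0.1242]
tool_rot: [[0.998, -0.058, -0.005], [-0.058, -0.998, 0.001], [-0.005, -0.001, -1.0]]
ft_force: [-0.2, -0.3, 0.0]
grip_width: 0.0682
gripper_force: 0.0
time_s: 8.13
position: [0.4792, 0.0327, 0.1208]
tool_rot: [[0.998, -0.059, 0.001], [-0.059, -0.998, -0.0], [0.001, 0.0, -1.0]]
ft_force: [-0.5, -0.3, 0.8]
grip_width: 0.0598
gripper_force: 0.0
[0.47918279 0.03266189 0.120758  ] [-0.47961233 -0.27955035  0.84343622] 0.05983101302347469
```

```bash
python3 -m handwheel '0 0 -0.3 0 0 0 0.7; 0 0 -0.55 0 0 0 0.7; 0 0 -0.55 0 0 0 0.7'
python3 -m handwheel '0 0 0 0 0 0 0.5; 0 0 0 0 0 0 0.3; 0 0 0 0 0 0 0.3; 0 0 0 0 0 0 0.3; 0 0 0 0 0 0 0.3'
python3 -c "
from rig import *;o=status.observe();print(o['position'],o['ft_force'],o['grip_width'])"
```

```text
time_s: 8.38
position: [0.479, 0.0327, 0.1147]
tool_rot: [[0.998, -0.059, -0.0], [-0.059, -0.998, 0.0], [-0.0, -0.0, -1.0]]
ft_force: [-0.1, -0.9, 0.2]
grip_width: 0.0599
gripper_force: 0.0
time_s: 8.8
position: [0.479, 0.0327, 0.115]
tool_rot: [[0.998, -0.059, 0.0], [-0.059, -0.998, 0.0], [0.0, -0.0, -1.0]]
ft_force: [-1.2, 1.0, 2.9]
grip_width: 0.0422
gripper_force: 40.2
[0.47903467 0.03274713 0.11499278] [-1.21986809  0.97191557  2.94482456] 0.04220979693240171
```

```bash
python3 -m handwheel '-0.3 0 0 0 0 0 0.3; -0.6 0 0 0 0 0 0.3; -0.9 0.05 0 0 0 0 0.3; -1.2 0.05 0 0 0 0 0.3; -1.5 0.1 0 0 0 0 0.3; -1.7 0.1 0 0 0 0 0.3; -1.9 0.1 0 0 0 0 0.3; -1.9 0.1 0 0 0 0 0.3' 60
python3 -m handwheel '-0.2 0 0 0 0 0 0.3; -0.4 0 0 0 0 0 0.3; -0.4 0 0 0 0 0 0.3'
python3 -m handwheel '-0.1 0 0 0 0 0 0.3; -0.2 0 0 0 0 0 0.3; -0.2 0 0 0 0 0 0.3'
```

```text
time_s: 9.47
position: [0.4599, 0.0336, 0.1149]
tool_rot: [[0.998, -0.059, 0.0], [-0.059, -0.998, -0.0], [0.0, 0.0, -1.0]]
ft_force: [3.7, -1.8, 2.3]
grip_width: 0.0412
gripper_force: 60.5
time_s: 9.72
position: [0.4586, 0.0335, 0.1155]
tool_rot: [[0.998, -0.059, 0.007], [-0.059, -0.998, -0.0], [0.007, -0.0, -1.0]]
ft_force: [13.3, 2.4, -2.2]
grip_width: 0.0413
gripper_force: 61.1
time_s: 9.97
position: [0.4585, 0.0334, 0.1157]
tool_rot: [[0.998, -0.059, 0.011], [-0.059, -0.998, -0.0], [0.011, -0.0, -1.0]]
ft_force: [20.6, 4.3, -6.7]
grip_width: 0.0411
gripper_force: 61.6
```

The stop is felt at 20 N after 20.5 mm, so the shackle should be fully open. I'll ease off, release and look.

```bash
python3 -m handwheel '0.3 0 0 0 0 0 0.3; 0.6 0 0 0 0 0 0.3; 0.6 0 0 0 0 0 0.6; 0.6 0 0 0 0 0 0.7; 0.6 0 0 0 0 0 0.7; 0.6 0 2 0 0 0 0.9; 2.5 0 5 0 0 0 1; 5 0 8 0 0 0 1'
python3 -m handwheel '3 0 3 0 0 0 1; 5 0 5 0 0 0 1; 5 0 5 0 0 0 1; 5 0 5 0 0 0 1'
python3 - <<'E'
from h import *
w=cam('wrist'); save(w,'w6.png'); o=status.observe(); print(o['position'],o['tool_rot'][:,1] if hasattr(o['tool_rot'],'shape') else o['tool_rot'])
u,v=[round(x) for x in proj(w,[.50,.031,.13])]; print(u-80,v-65)
cv2.imwrite('pics/c6.png',cv2.resize(w['color'][v-65:v+65,u-80:u+80,::-1],None,fx=4.5,fy=4.5,interpolation=cv2.INTER_CUBIC))
E
```

```text
time_s: 10.63
position: [0.5025, 0.034, 0.1955]
tool_rot: [[0.998, -0.059, -0.004], [-0.059, -0.998, 0.001], [-0.004, -0.0, -1.0]]
ft_force: [1.2, -0.2, -0.6]
grip_width: 0.0856
gripper_force: 0.0
time_s: 10.97
position: [0.5542, 0.0337, 0.2447]
tool_rot: [[0.998, -0.059, 0.0], [-0.059, -0.998, -0.0], [0.0, 0.0, -1.0]]
ft_force: [-0.9, 0.2, -1.1]
grip_width: 0.0851
gripper_force: 0.0
[0.55317077 0.03380118 0.24378104] [-5.87401943e-02 -9.98273285e-01 -1.93320612e-04]
250 182
```

View pics/c6.png

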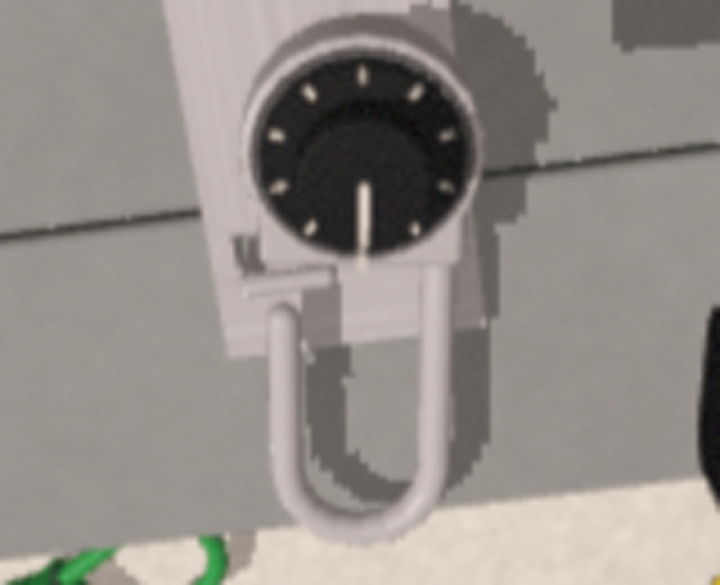

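The short leg ends at crop (283,310), clear of the eye at (290,283). The eye stands in the open gap and the dial line is still on the mark. Now for the casing grasp.

```bash
python3 - <<'E'
from h import *
w=cam('wrist'); f=lambda x,y,z: ray(w,250+(x+.5)/4.5-.5,182+(y+.5)/4.5-.5,z).round(4)
print('dial',f(363,153,.139),'legs end',f(283,305,.1275),'eye',f(288,284,.1345),'bow',f(358,540,.1235), status.observe()['position'])
E
```

```text
dial [0.537  0.0292 0.139 ] legs end [0.4965 0.0496 0.1275] eye [0.5052 0.0476 0.1345] bow [0.4285 0.0359 0.1235] [0.5527655  0.03385359 0.24348889]
```

```bash
python3 -m handwheel '-1.5 -0.45 -2 0 0 0 1; -1.5 -0.45 -5 0 0 0 1; -1.5 -0.45 -8 0 0 0 1; -1.5 -0.45 -11 0 0 0 1; -1.5 -0.45 -12.2 0 0 0 1; -1.5 -0.45 -12.8 0 0 0 0.9; -1.5 -0.45 -12.8 0 0 0 0.9; -1.5 -0.45 -12.8 0 0 0 0.9' 40
python3 -m handwheel '0 0 0 0 0 0 0.7; 0 0 0 0 0 0 0.4; 0 0 0 0 0 0 0.4; 0 0 0 0 0 0 0.4; 0 0 0 0 0 0 0.4; 0 0 0 0 0 0 0.4' 80
```

```text
time_s: 11.73
position: [0.5388, 0.0292, 0.1172]
tool_rot: [[0.998, -0.059, 0.0], [-0.059, -0.998, -0.0], [0.0, -0.0, -1.0]]
ft_force: [-0.6, -0.4, -0.1]
grip_width: 0.0766
gripper_force: 0.0
time_s: 12.23
position: [0.5394, 0.0292, 0.1185]
tool_rot: [[0.998, -0.059, 0.002], [-0.059, -0.998, -0.0], [0.002, 0.0, -1.0]]
ft_force: [-3.6, 0.5, 7.8]
grip_width: 0.0513
gripper_force: 81.7
```

```bash
python3 -m handwheel '0.2 0 0.2 0 0 0 0.4; 0.3 0 0.7 0 0 0 0.4; 0.3 0 1.5 0 0 0 0.4; 0.3 0 2.5 0 0 0 0.4; 0.3 0 3.5 0 0 0 0.4; 0.3 0 5 0 0 0 0.4; 0.3 0 6.5 0 0 0 0.4; 0.3 0 8 0 0 0 0.4' 80
python3 -m handwheel '0 0 0.7 0 0 0 0.4; 0 0 1 0 0 0 0.4; 0 0 1 0 0 0 0.4; 0 0 1 0 0 0 0.4'
python3 - <<'E'
from h import *
w=cam('wrist')['color'][150:400,160:480,::-1]; s=cam('scene')['color'][150:250,270:400,::-1]
o=np.zeros((590,800,3),np.uint8); o[:350,:448]=cv2.resize(w,(448,350)); o[350:590,:312]=cv2.resize(s,(312,240),interpolation=cv2.INTER_CUBIC); t=cam('top')['color'][130:260,240:400,::-1]; o[:280,455:800]=cv2.resize(t,(345,280)); cv2.imwrite('pics/c7.png',o)
E
```

```text
time_s: 12.9
position: [0.542, 0.0292, 0.1984]
tool_rot: [[0.998, -0.059, 0.0], [-0.059, -0.998, -0.0], [0.0, -0.0, -1.0]]
ft_force: [0.3, 0.0, -3.7]
grip_width: 0.0508
gripper_force: 83.7
time_s: 13.23
position: [0.5417, 0.0292, 0.2063]
tool_rot: [[0.998, -0.059, -0.001], [-0.059, -0.998, 0.0], [-0.001, -0.0, -1.0]]
ft_force: [-0.5, -0.6, -3.1]
grip_width: 0.0511
gripper_force: 83.7
```

View pics/c7.png

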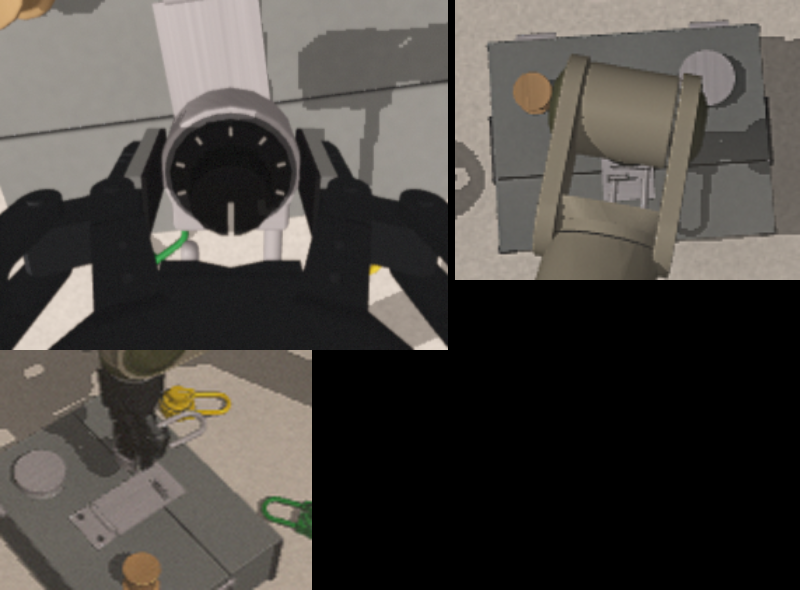

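The lock is held level with its dial up and shackle open. Its underside is at about z 0.20, the wrist reads about 3 N of weight, and the spool and tin have not moved.

```bash
python3 -m handwheel '0 0 0 0 0 0 0.4; 0 0 0 0 0 0 0.4; 0 0 0 0 0 0 0.4'; python3 -c "
from rig import env;print(env.close_job())"
```

```text
time_s: 13.63
position: [0.542, 0.0292, 0.2066]
tool_rot: [[0.998, -0.059, -0.0], [-0.059, -0.998, 0.0], [-0.0, -0.0, -1.0]]
ft_force: [-0.2, 0.3, -3.8]
grip_width: 0.0508
gripper_force: 83.7
the job is handed in; nothing more can be done
None
```

The padlock was dialled open, its shackle pulled fully out, and the lock lifted off the staple; I handed the job in with it held dial up about 90 mm above the lid, at 13.6 s on the robot's clock, and no verdict was returned.

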